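# Shut and pin the bowl cupboard

### The arm

A 6-joint arm with a two-finger parallel gripper is mounted at the origin on the work surface. World frame = base frame: x ahead of the robot, y to its left, z up, the work surface at z = 0. Lengths are in m, angles in rad, forces in N, time in s.
With the tool pointing down it reaches from about 0.425 to 0.95 m from the base axis. Payload 3.5 kg.
Tool frame: the origin (TCP) lies midway between the tips of the shut fingers; the grasp point (between the pads) lies 19 mm behind it; z points along the fingers, y is the line along which they close (so a half turn about z gives the same grasp; the last joint's range is limited). The gripper opens to 85 mm and grips with 20 to 120 N. Pads are 22 mm wide; open, the fingers measure 114 mm over their backs; the gripper's body (76 mm by 85 mm) begins 54 mm behind the grasp point. The pads swing forward as they close: fully open they stand 13 mm farther back than shut.
Start: joints at [1.041, 0.286, 1.577, -0, 1.279, -0.15], TCP at [0.25, 0.627, 0.231] pointing down, gripper open.
Joint ranges: [-2.77, 2.77], [-0.9, 2.22], [0.21, 2.48], [-1.53, 4.67], [0.24, 2.81], [-2.84, 2.84]. Speed limits (rad/s): [2.79, 2.79, 3.14, 3.14, 3.14, 3.14].

### API

Orientations are given as a unit quaternion [x, y, z, w].
In Python, from plant import * gives the robot as it stands.
- The arm moves only by the tool move_arm, never from a script. Its argument "moves" is a list of rows, each a list of 3 entries, a list of its own where there are three numbers: the opening, from 0 (shut) to 1 (fully open), then the shift along the tool's x, y, z in m, then the turn, a rotation vector about the tool's x, y, z in rad. A call has exactly 10 rows; each row shifts and turns the commanded pose from where the row before left it, along the tool's axes as they then stand; what a row does not reach is not made up. A row lasts 1/12 s, in which the tool goes at most 41.7 mm and 7.16 degrees, less where a joint would pass 70% of its speed; a pose out of reach is approached as far as the arm can. A call is refused whole if a number of a shift passes 0.0417 or a number of a turn 0.125, either way. A call with a gripper value outside its range is refused whole. The fingers move at their own pace and stop on an object; "grip_force" is the grip in N (left out, the last holds). Time passes only in rows, so rows that do not move let the fingers close, or fill a call up. It gives the time, the measured TCP pose, the force, the opening and the grip force at its end, in the units of the state.
- get_state(): the state, without advancing time (a new reading comes with each control period).
- read_camera(name): name is "scene" or "top" or "wrist"; returns the picture (420x560x3 uint8, red, green, blue); there is no depth.
- camera_params(name): a dict with "fx", "fy", "cx", "cy" (pixels), "k1" (the pictures are not rectified: a ray, as slopes to the right and down, at radius r is drawn at 1 + k1 r^2 times it, then the intrinsics apply), "rvec" (rotation vector, rad) and "tvec" (3), from world to camera coordinates, as OpenCV has them; the wrist camera has in their place "tool_from_camera" (4x4, takes a point from camera to tool coordinates, whose origin is the TCP and whose axes are the flange's). Camera axes: x right, y down, z forward; pixel columns grow to the right and rows downward; lengths in m; the calibration is good to about 2 mm. A picture is of the moment at which its call begins: read the wrist's pose just before it. camera_params takes no time and is no camera call.
- sign_off(): hands the job in; it is judged then, once.
The state is a dict: "time": time; "qpos": joint angles; "dq": joint speeds; "joint_efforts": joint torques, N m; "eef_pos": TCP position; "tcp_rot": TCP orientation; "contact_force": force on the tool from outside, world axes, zero at the start; "wrist_torque": the same for the moment, N m; "opening": opening from 0.0 (shut) to 1.0 (fully open); "finger_force": force on a finger pad.
Only numpy, scipy, OpenCV 4.12 (cv2) and the standard library are available. Lean on these libraries where they do the work, as an engineer would, in place of code of your own. Each camera call takes 0.05 s, during which the arm holds its last target. There are 200 camera calls.

### The job

Swing the little cypress cupboard's door fully shut. Then take the wooden locking pin from its rest and thread it straight down through the three metal eyes, top, door, bottom, until its head sits flush on the top eye, and let go; lower it, do not drop it, and leave the other things where they stand.

Things in the scene. Friction and masses are not known exactly. Their poses are not given: they have to be found in the camera images.
- door (a joint): angle of the swing door: 0 fully shut (hard stop), grows as it opens, to 1.6. Starts half open, stays where it is left (light friction, under 1 N at the free edge moves it). Panel 156 mm wide, 12 mm thick, from 10 to 168 mm above the table; a round knob stands about 40 mm out of its front, 135 mm from the hinge and 58 mm above the table
- door_hinge_axis (a point): point on the door's vertical hinge axis, at panel mid-thickness, 80 mm above the table, with axes turning with the door: +y along the panel from hinge to free edge, -x straight out of its front face (6 mm from the axis). Shutting turns it clockwise seen from above. The upper front from 10 to 105 mm along the panel is bare and may be pushed
- cupboard: fixed pale wooden box 200 mm wide, 160 mm deep, 180 mm tall, two celadon bowls inside; origin under its centre, -x out of its front, y along the front. It stands left, front facing roughly to the robot's right, hinge at the far end, eyes at the end nearer the robot
- eye_top (a point): centre of the top face of the upper eye, fixed on the cupboard, 172 mm above the table; axes as the cupboard's. The three eyes are flat steel lugs 36 x 36 x 12 mm with a chamfered vertical through hole 19 mm wide. Their axis lies 32 mm before the cupboard's open face; its roof edge is 22 mm behind the axis and 8 mm higher than this eye
- eye_door (a point): centre of the top face of the middle eye, on a short strap beyond the door's free edge (178 mm along the panel from the hinge axis, 26 mm in front of it), 132 mm above the table; same lug and hole. Exactly in line between the others when the door is fully shut
- eye_bottom (a point): centre of the top face of the lower eye, fixed on the cupboard 92 mm above the table, straight below the upper eye; same lug and hole
- pin_head (a point): centre of the head of the dark wooden pin (90 g, 155 mm long, upright): square head 30 x 30 mm, 45 mm tall, x and y square to its sides, z up. Below it a round shank 14 mm thick, 110 mm long, the last 14 mm tapering to a 6 mm tip. Head's underside (shoulder) 22.5 mm below this point, tip 132.5 mm below
- rest: the pin's rest: fixed wooden stand 80 mm square, origin under its centre; its top plate is 125 mm above the table and the pin hangs upright in its middle by the shoulder, head wholly above the plate. Lift the pin at least 115 mm to draw it out. Stands in a row with caddy and whisk, order varies
- pin_tip (a point): the pin's lower end (centre of the tip), on its axis
- pin_shoulder (a point): the centre of the underside of the pin's head, on its axis
- caddy: bystander: closed steel tea caddy, 66 mm across, 75 mm tall; origin under its centre
- whisk: bystander: bamboo whisk on a white porcelain shaper, 64 mm across, 130 mm tall; origin under its centre
- scoop: bystander: wooden scoop lying flat, 180 mm long; origin under its middle
- bowl_low: bystander: celadon bowl 110 mm across, 55 mm tall on the cupboard's floor; origin under its centre
- bowl_high: bystander: celadon bowl 104 mm across, 55 mm tall on the cupboard's shelf; origin under its centre
- pin: the pin as a whole; origin at its tip, z up along its axis
There are look-alikes about, which are no part of the job. Of the things like the pin, leave any that is red; of the rest the smaller one is meant.

How it is judged:
By the outcome, as a careful person would: the job done as asked, in the order asked, and still so for the second after the job is handed in, with the robot touching nothing.
It also fails if it takes over 72 s, if anything falls off the work surface, if the arm or the gripper's body presses on something with over 40 N, if the wrist force passes 120 N, or if a joint passes its speed limit or range.

## Working session

There is one attempt and no reset: what is moved stays moved. The work goes in short steps, Python scripts to look and compute and a tool call to move; the robot and the scene stay as the last step left them, time stands still between calls to the robot, and variables do not carry over. Pictures are saved under pics/ and viewed, at most 10 in all, crops included, and the job is handed in when it is done.

Besides the shell and the picture viewer there is one more tool, called after "Emit:" as a command line: name --argument value ..., lists and objects as JSON in quotes. move_arm: Moves the arm, as the interface text tells. Its arguments: {"type":"object","properties":{"moves":{"type":"array"},"grip_force":{"type":"number"}},"required":["moves"]}

```bash
mkdir -p pics; ls; cat > h.py <<'E'
from plant import *
import numpy as np, cv2
from scipy.spatial.transform import Rotation as R
def snap(n):
    s=get_state(); im=np.array(read_camera(n)); return s,im
def K(n):
    p=camera_params(n); return p,np.array([[p['fx'],0,p['cx']],[0,p['fy'],p['cy']],[0,0,1]]),np.array([p['k1'],0,0,0.])
def T(n,s=None):
    p=camera_params(n)
    if n=='wrist':
        X=np.eye(4); X[:3,:3]=R.from_quat(s['tcp_rot']).as_matrix(); X[:3,3]=s['eef_pos']
        return X@np.array(p['tool_from_camera'])
    M=np.eye(4); M[:3,:3]=R.from_rotvec(np.ravel(p['rvec'])).as_matrix(); M[:3,3]=np.ravel(p['tvec']); return np.linalg.inv(M)
def ray(n,uv,s=None):
    p,k,d=K(n); q=cv2.undistortPoints(np.array([[uv]],float),k,d)[0,0]; X=T(n,s)
    v=X[:3,:3]@np.array([q[0],q[1],1]); return X[:3,3],v/np.linalg.norm(v)
def onz(n,uv,z,s=None):
    o,v=ray(n,uv,s); return o+v*(z-o[2])/v[2]
def tri(*rs):
    A=sum(np.eye(3)-np.outer(v,v) for o,v in rs); b=sum((np.eye(3)-np.outer(v,v))@o for o,v in rs)
    x=np.linalg.solve(A,b); return x,[np.linalg.norm((np.eye(3)-np.outer(v,v))@(x-o)) for o,v in rs]
def proj(n,x,s=None):
    p,k,d=K(n); M=np.linalg.inv(T(n,s)); 
    return cv2.projectPoints(np.array([x],float),R.from_matrix(M[:3,:3]).as_rotvec(),M[:3,3],k,d)[0].ravel()
def save(f,im): cv2.imwrite('pics/'+f,im[:,:,::-1])
def big(im,x0,y0,x1,y1,k): return cv2.resize(im[y0:y1,x0:x1],None,fx=k,fy=k,interpolation=cv2.INTER_CUBIC)
E
python3 - <<'E'
from h import *
ims={}
for n in ('scene','top','wrist'):
    s,im=snap(n); np.save(n+'0.npy',im); ims[n]=im; X=T(n,s); print(n,X[:3,3].round(3),X[:3,2].round(3))
print(s)
a=cv2.resize(np.hstack([ims['scene'],ims['top']]),(800,300),interpolation=cv2.INTER_AREA)
save('a.png',ims['scene']); save('b.png',ims['top'])
E
```

```text
pics
scene [1.124 0.171 1.097] [-0.502 -0.142 -0.853]
top [ 0.474 -0.016  1.06 ] [ 0.09   0.005 -0.996]
wrist [0.181 0.654 0.373] [ 0.269 -0.112 -0.957]
{'time': 0.1, 'qpos': array([ 1.04101285e+00,  2.87126118e-01,  1.57802937e+00,  1.70343762e-05,
        1.27859778e+00, -1.49968049e-01]), 'dq': array([ 0.00029472, -0.00313139, -0.00317995,  0.00149236, -0.0021727 ,
        0.00077426]), 'joint_efforts': array([ 1.61544453e-03, -4.07300770e+01, -2.93696970e+01, -9.54963571e-05,
        3.39154569e-03,  1.97735613e-05]), 'eef_pos': array([0.2499018 , 0.62639881, 0.23005346]), 'tcp_rot': array([ 1.88770575e-01,  9.82020622e-01, -1.01579290e-03, -3.67829650e-04]), 'contact_force': array([-0.12243149, -0.32404946, -0.73228041]), 'wrist_torque': array([ 0.00647196, -0.00254152,  0.01176243]), 'finger_force': 0.0, 'opening': 0.999450131952004}
```

View pics/a.png

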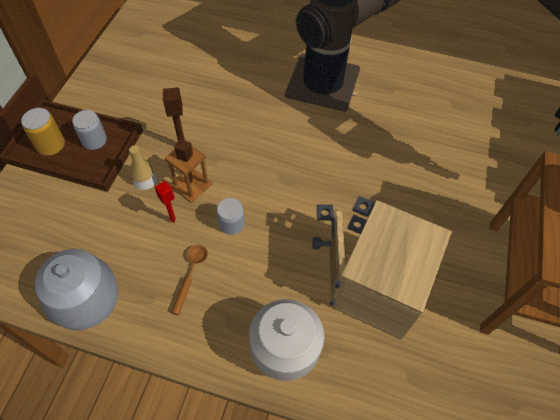

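View pics/b.png

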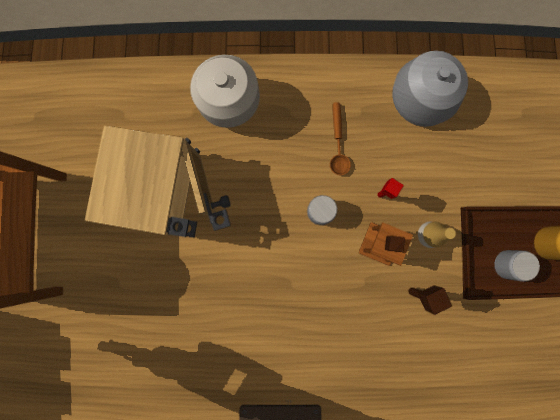

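Scene view: cupboard around (395,265), with eyes at (363,205), (357,224) and (325,212) and the knob at (318,243). Pin-like things:
- **Dark pin in the rest:** scene (183,152), top (396,243).
- **Larger dark one:** scene (173,100), top (435,300).
- **Red one:** scene (165,190), top (391,188), to be left alone.

The smaller of the two dark ones, hanging in the rest, fits the description. I'll confirm it in a crop.

```bash
python3 - <<'E'
from h import *
s=np.load('scene0.npy'); t=np.load('top0.npy')
A=big(s,145,80,245,230,4)[:, :400]; B=big(t,350,160,450,310,4)
save('c.png',cv2.resize(np.hstack([A,B]),(800,600)))
A=big(s,300,180,400,310,4); B=big(t,150,120,250,250,4)
save('d.png',np.hstack([A,B]))
E
```

```text
(no output)
```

View pics/c.png

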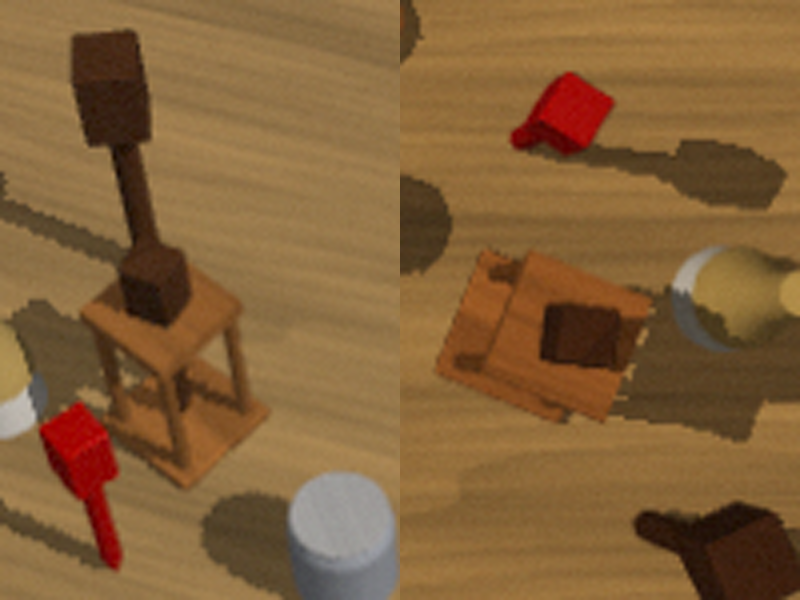

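View pics/d.png

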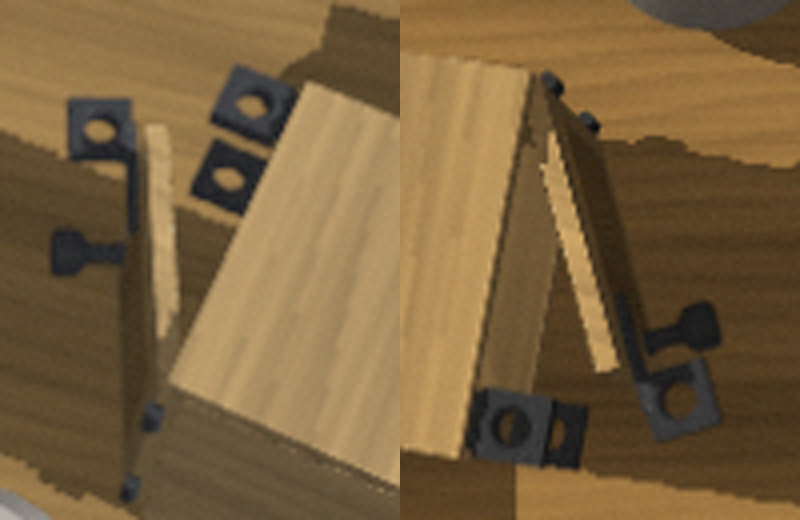

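The crops confirm it: the small dark head sits on the rest plate, and the bigger dark one stands free behind it. In pixels:
- **Top eye hole:** scene (363.2,205.5), top (178,226).
- **Door eye hole:** scene (324.8,212.3), top (220.2,220).

```bash
python3 - <<'E'
from h import *
np.set_printoptions(precision=4,suppress=True)
P={'eye_top':((363.2,205.5),(178,226)),'eye_door':((324.8,212.3),(220.2,220)),'head':((145+155/4,80+266/4),(395.5,244))}
for k,(a,b) in P.items(): print(k,*tri(ray('scene',a),ray('top',b)))
print('bot',onz('scene',(357.2,224.5),.092))
et=tri(ray('scene',P['eye_top'][0]),ray('top',P['eye_top'][1]))[0]
for uv in [(188,141)]: print('hinge',onz('top',uv,.15),onz('top',uv,.168))
# roof corners top: 
for uv in [(150+120/4,0)]: pass
for c in [(105,127),(183,138),(166,233),(87,220)]: print('roof',onz('top',c,.18))
print('roof front corners scene',onz('scene',(300+312/4,180+84/4),.18),onz('scene',(300+170/4,180+383/4),.18))
for c in [(150,0)]:pass
for nm,uv in {'caddy':(322,210),'whisk':(440,233)}.items(): print(nm,onz('top',uv,.075))
print('plate',[onz('top',(350+x/4,160+y/4),.125)[:2] for x,y in [(130,250),(255,300),(203,422),(85,372)]])
print('headtop',[onz('top',(350+x/4,160+y/4),.17)[:2] for x,y in [(150,307),(222,308),(214,367),(141,360)]])
print('headtopS',[onz('scene',(145+x/4,80+y/4),.17)[:2] for x,y in [(121,273),(155,245),(190,258),(154,287)]])
print('big',tri(ray('scene',(145+105/4,80+35/4)),ray('top',(437,297))))
E
```

```text
eye_top [0.5096 0.2018 0.1686] [np.float64(0.0007174848522460937), np.float64(0.0007174848522460645)]
eye_door [0.5239 0.123  0.1231] [np.float64(0.001034286982023341), np.float64(0.0010342869820233903)]
head [ 0.4712 -0.2378  0.1621] [np.float64(0.0010669407341148053), np.float64(0.001066940734114861)]
bot [0.5138 0.2023 0.092 ]
hinge [0.689  0.1879 0.15  ] [0.6847 0.1838 0.168 ]
roof [0.7144 0.3569 0.18  ]
roof [0.6883 0.1916 0.18  ]
roof [0.4954 0.2225 0.18  ]
roof [0.5217 0.3875 0.18  ]
roof front corners scene [0.4957 0.2307 0.18  ] [0.6914 0.1961 0.18  ]
caddy [ 0.5479 -0.0975  0.075 ]
whisk [ 0.4947 -0.3626  0.075 ]
plate [array([ 0.517 , -0.2213]), array([ 0.49  , -0.2878]), array([ 0.4261, -0.2584]), array([ 0.453 , -0.1961])]
headtop [array([ 0.4862, -0.221 ]), array([ 0.4854, -0.2577]), array([ 0.4558, -0.2529]), array([ 0.4597, -0.2158])]
headtopS [array([ 0.4875, -0.2503]), array([ 0.462 , -0.2393]), array([ 0.4649, -0.2159]), array([ 0.4913, -0.2279])]
big (array([ 0.3729, -0.297 ,  0.2388]), [np.float64(0.0007654697327086924), np.float64(0.0007654697327087486)])
```

Emit:
move_arm --moves '[[0,[-0.014,-0.0352,-0.0085],[0,0,0]],[0,[-0.014,-0.0352,-0.0085],[0,0,0]],[0,[-0.014,-0.0352,-0.0085],[0,0,0]],[0,[-0.014,-0.0352,-0.0085],[0,0,0]],[0,[-0.014,-0.0352,-0.0085],[0,0,0]],[0,[-0.014,-0.0352,-0.0085],[0,0,0]],[0,[-0.0348,-0.0198,0],[0,0,0]],[0,[-0.0348,-0.0198,0],[0,0,0]],[0,[-0.0348,-0.0198,0],[0,0,0]],[0,[-0.0348,-0.0198,0],[0,0,0]]]'

```text
time: 0.98
eef_pos: [0.3502, 0.2728, 0.2824]
tcp_rot: [0.188, 0.982, 0.0, 0.0]
contact_force: [1.4, -0.1, -0.2]
opening: -0.002
finger_force: 0.0
```

Emit:
move_arm --moves '[[0,[-0.0348,-0.0198,0],[0,0,0]],[0,[-0.0348,-0.0198,0],[0,0,0]],[0,[-0.0348,-0.0198,0],[0,0,0]],[0,[-0.0348,-0.0198,0],[0,0,0]],[0,[-0.0353,-0.0074,0],[0,0,0]],[0,[-0.0353,-0.0074,0],[0,0,0]],[0,[-0.0353,-0.0074,0],[0,0,0]],[0,[-0.0353,-0.0074,0],[0,0,0]],[0,[-0.0353,-0.0074,0],[0,0,0]],[0,[0,0,0],[0,0,0.123]]]'

```text
time: 1.82
eef_pos: [0.6035, 0.0455, 0.2805]
tcp_rot: [0.252, 0.968, -0.001, 0.0]
contact_force: [-1.2, 0.3, -0.4]
opening: 0.007
finger_force: 0.0
```

Emit:
move_arm --moves '[[0,[0,0,0],[0,0,0.123]],[0,[0,0,0],[0,0,0.123]],[0,[0,0,0],[0,0,0.123]],[0,[0,0,0],[0,0,0.123]],[0,[0,0,0],[0,0,0.123]],[0,[0,0,0],[0,0,0.123]],[0,[0,0,0],[0,0,0.123]],[0,[0,0,0],[0,0,0.123]],[0,[0,0,0],[0,0,0.123]],[0,[0,0,0],[0,0,0.123]]]'

```text
time: 2.65
eef_pos: [0.5997, 0.0495, 0.2818]
tcp_rot: [0.764, 0.645, -0.0, -0.0]
contact_force: [0.1, -0.1, 0.1]
opening: -0.0
finger_force: 0.0
```

Emit:
move_arm --moves '[[0,[0.006,-0.001,0.028],[0,0,0]],[0,[0.006,-0.001,0.028],[0,0,0]],[0,[0.006,-0.001,0.028],[0,0,0]],[0,[0.006,-0.001,0.028],[0,0,0]],[0,[0.006,-0.001,0.028],[0,0,0]],[0,[0.02,-0.003,0],[0,0,0]],[0,[0.02,-0.003,0],[0,0,0]],[0,[0.01,-0.002,0],[0,0,0]],[0,[0.01,-0.002,0],[0,0,0]],[0,[0.01,-0.002,0],[0,0,0]]]'

```text
time: 3.48
eef_pos: [0.5995, 0.1515, 0.1427]
tcp_rot: [0.762, 0.648, 0.0, 0.0]
contact_force: [0.3, 0.1, -0.5]
opening: -0.005
finger_force: 0.0
```

Emit:
move_arm --moves '[[0,[0.005,-0.001,0],[0,0,0]],[0,[0.005,-0.001,0],[0,0,0]],[0,[0.005,-0.001,0],[0,0,0]],[0,[0.005,-0.001,0],[0,0,0]],[0,[0.005,-0.001,0],[0,0,0]],[0,[0.005,-0.001,0],[0,0,0]],[0,[0.003,0,0],[0,0,0]],[0,[0.002,0,0],[0,0,0]],[0,[0,0,0],[0,0,0]],[0,[0,0,0],[0,0,0]]]'

```text
time: 4.32
eef_pos: [0.5993, 0.1867, 0.1424]
tcp_rot: [0.762, 0.648, 0.0, 0.0]
contact_force: [-0.9, 0.4, 0.5]
opening: -0.001
finger_force: 0.0
```

Emit:
move_arm --moves '[[0,[0.002,0,0],[0,0,0]],[0,[0.002,0,0],[0,0,0]],[0,[0.002,0,0],[0,0,0]],[0,[0.001,0,0],[0,0,0]],[0,[0.001,0,0],[0,0,0]],[0,[0.001,0,0],[0,0,0]],[0,[0.001,0,0],[0,0,0]],[0,[0,0,0],[0,0,0]],[0,[0,0,0],[0,0,0]],[0,[0,0,0],[0,0,0]]]'

```text
time: 5.15
eef_pos: [0.6005, 0.1958, 0.1423]
tcp_rot: [0.762, 0.648, -0.001, 0.0]
contact_force: [-1.9, -3.9, 0.7]
opening: -0.002
finger_force: 1.9
```

```bash
python3 - <<'E'
from h import *
s,im=snap('top'); np.save('top1.npy',im); print(s['contact_force'],s['eef_pos'])
s2,im2=snap('scene'); np.save('scene1.npy',im2)
save('e.png',np.hstack([big(im2,300,180,400,310,4),big(im,150,120,250,250,4)]))
E
```

```text
[-1.91320508 -3.88997352  0.70141844] [0.60049971 0.19581734 0.14228819]
```

View pics/e.png

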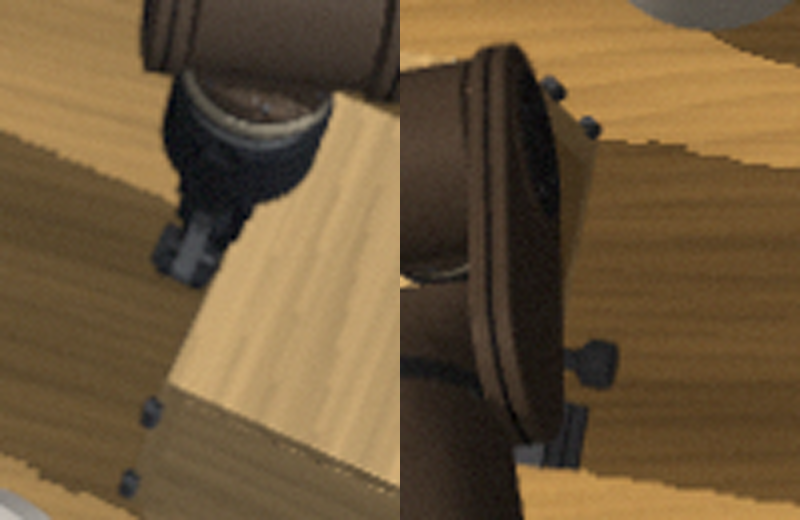

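The gripper hides the eyes, but the contact point matches the predicted shut position. I'll press a little further to confirm the hard stop, then back off.

Emit:
move_arm --moves '[[0,[0.001,0,0],[0,0,0]],[0,[0.001,0,0],[0,0,0]],[0,[0.001,0,0],[0,0,0]],[0,[0,0,0],[0,0,0]],[0,[0,0,0],[0,0,0]],[0,[0,0,0],[0,0,0]],[0,[0,0,0],[0,0,0]],[0,[0,0,0],[0,0,0]],[0,[0,0,0],[0,0,0]],[0,[0,0,0],[0,0,0]]]'

```text
time: 6.08
eef_pos: [0.6005, 0.1958, 0.1423]
tcp_rot: [0.762, 0.648, -0.004, 0.002]
contact_force: [-5.1, -12.6, 3.5]
opening: 0.002
finger_force: 6.5
```

Emit:
move_arm --moves '[[0,[-0.025,0,0],[0,0,0]],[0,[-0.025,0,0],[0,0,0]],[0,[0,0,-0.04],[0,0,0]],[0,[0,0,-0.04],[0,0,0]],[0,[0,0,-0.04],[0,0,0]],[0,[0,0,-0.04],[0,0,0]],[0,[0.013,-0.033,0],[0,0,0]],[0,[0.013,-0.033,0],[0,0,0]],[0,[0.013,-0.033,0],[0,0,0]],[0,[0,0,0],[0,0,0]]]'

```text
time: 6.92
eef_pos: [0.498, 0.2079, 0.303]
tcp_rot: [0.761, 0.649, 0.002, -0.002]
contact_force: [0.3, 0.7, 0.2]
opening: -0.003
finger_force: 0.0
```

```bash
python3 - <<'E'
from h import *
s,im=snap('wrist'); np.save('w1.npy',im); import pickle; pickle.dump(s,open('w1.pkl','wb')); print(s['eef_pos'],s['tcp_rot'])
print(proj('wrist',[.5096,.2018,.172],s))
s2,i2=snap('scene'); np.save('scene2.npy',i2)
s3,i3=snap('top'); np.save('top2.npy',i3)
save('f.png',np.hstack([cv2.resize(im,(533,400)),big(i2,335,180,400,280,4)]))
E
```

```text
[0.49796295 0.20794099 0.30303046] [ 0.76075343  0.64903742  0.00152828 -0.0015185 ]
[293.33586468 208.15919231]
```

View pics/f.png

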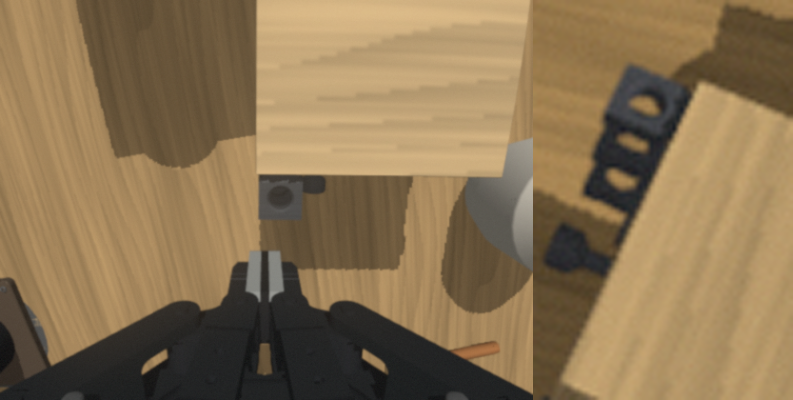

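The door is shut and the three eyes line up. The top eye's hole is at about (294,206) in the full-size wrist picture, where it was predicted. Next I'll refine it.

```bash
python3 - <<'E'
from h import *
import pickle
np.set_printoptions(precision=4,suppress=True)
s=pickle.load(open('w1.pkl','rb')); im=np.load('w1.npy'); g=im.sum(2)/3
print(g[180:234:3,268:348:4].astype(int))
hs=im[:,:,0].astype(int)-im[:,:,2]
print(hs[180:234:3,268:348:4])
E
```

```text
[[140 176 177 176 177 177 176 175 174 176 174 175 174 174 175 173 174 174
  172 174]
 [143 106  96  98 103 104 102 106 105 107 109 116 117 119 120 119 123 125
  131 138]
 [142  81  62  59  60  59  59  59  57  57  57  56  51  53  54  54  54  50
   64  84]
 [139  82  72  80  59  59  60  72  72  60  59  58  58  53  55  59  53  55
   52  86]
 [137  96  86  85  78  79  83  84  84  70  77  85  80  53  54  58  54  55
   52  82]
 [136  98  82  82  81  78  66  64  74  80  80  82  81  55  53  56  56  54
   48  84]
 [139  97  80  80  75  58  59  57  57  69  81  82  79  53  54  55  52  52
   51  78]
 [140  96  83  80  59  55  57  53  51  59  78  79  76  53  54  53  52  52
   67  84]
 [140  93  81  75  56  52  50  51  53  53  70  79  77  76  81  79  74  85
   85  81]
 [140  94  81  74  55  58  54  54  53  55  69  77  78  73  85  85  82  88
   86  81]
 [141  96  82  75  55  55  55  57  55  56  73  80  77  71  82  83  83  86
   86  79]
 [139  96  82  78  67  57  55  56  57  62  76  78  75  72  83  83  83  89
   87  82]
 [138  93  82  83  81  68  65  65  67  79  80  82  79  75  84  83  81  88
   88 
[... 865 characters left out ...]
10 45]
 [78 28  8  9 11 10 10 11 10  9  6  5  5 16  8 10  8  9 32 46]
 [79 26  7  9 10 11 12 11 10  9  7  6  6 41 43 41 42 46 48 46]
 [79 25  8  7 10 12  9  7  8  7  6  6 10 40 47 47 46 48 47 45]
 [78 23  5  7 10 10  9 10  8  8  7  5 10 40 46 47 44 48 48 45]
 [77 27  8  8  9 10 10  8  9  7  6  6 12 40 45 47 45 49 48 44]
 [77 23  7  6  6  6  8  6  6  3  5  4 10 41 45 48 45 48 48 46]
 [78 20  6  5  5  6  6  3  3  4  4  5  9 41 45 47 46 47 47 44]
 [77 21  6  7  6  6  7  4  5  4  3  5 13 40 46 47 47 49 49 45]
 [77 20  7  7  5  6  5  5  3  4  3  4 15 41 43 48 46 48 47 47]
 [77 19  7  6  5  4  6  5  6  4  3  5 15 39 43 47 44 45 47 47]
 [79 69 41 39 36 35 35 34 34 30 28 27 34 41 44 46 46 46 49 48]]
```

```bash
python3 - <<'E'
from h import *
import pickle
np.set_printoptions(precision=4,suppress=True)
s=pickle.load(open('w1.pkl','rb')); g=cv2.GaussianBlur(np.load('w1.npy'),(3,3),0).mean(2)
m=np.zeros_like(g,np.uint8); m[193:223,278:314]=(g[193:223,278:314]<70)
n,l,st,c=cv2.connectedComponentsWithStats(m); i=1+np.argmax(st[1:,4]); uv=c[i]; print(uv,st[i])
print('hole',onz('wrist',uv,.172,s), 'lugL/R/front', [onz('wrist',p,.172,s)[:2] for p in [(271.5,210),(318,210),(294,230.5)]])
L,Rr,F=[onz('wrist',p,.172,s)[:2] for p in [(271.5,210),(318,210),(294,230.5)]]
print('width',np.linalg.norm(L-Rr)); X=R.from_quat(s['tcp_rot']).as_matrix(); print('ctr',F+.018*X[:2,0], (L+Rr)/2)
print('roof dir', (lambda a,b:(b-a)/np.linalg.norm(b-a))(onz('wrist',(275,184),.18,s),onz('wrist',(525,186),.18,s)), X[:,1])
print(tri(ray('wrist',uv,s),ray('scene',(363.2,205.5)),ray('top',(178,226))))
s,im=snap('wrist')
E
```

```text
[294.2596 205.9838] [281 195  28  23 493]
hole [0.5106 0.2034 0.172 ] lugL/R/front [array([0.4925, 0.203 ]), array([0.5285, 0.1973]), array([0.5074, 0.1834])]
width 0.036477772714715063
ctr [0.5102 0.2012] [0.5105 0.2001]
roof dir [ 0.9867 -0.1623 -0.    ] [ 0.9875 -0.1575 -0.0003]
(array([0.51  , 0.202 , 0.1686]), [np.float64(0.0007289363006390383), np.float64(0.0007291996659223127), np.float64(0.0008900538279697727)])
```

Emit:
move_arm --moves '[[1,[-0.037,0.0035,-0.003],[0,0,0]],[1,[-0.037,0.0035,-0.003],[0,0,0]],[1,[-0.037,0.0035,-0.003],[0,0,0]],[1,[-0.037,0.0035,-0.003],[0,0,0]],[1,[-0.037,0.0035,-0.003],[0,0,0]],[1,[-0.037,0.0035,-0.003],[0,0,0]],[1,[-0.037,0.0035,-0.003],[0,0,0]],[1,[-0.037,0.0035,-0.003],[0,0,0]],[1,[-0.037,0.0035,-0.003],[0,0,0]],[1,[-0.037,0.0035,-0.003],[0,0,0]]]'

```text
time: 7.95
eef_pos: [0.4767, -0.1695, 0.3326]
tcp_rot: [0.763, 0.647, 0.0, 0.0]
contact_force: [1.0, 0.2, -0.3]
opening: 0.997
finger_force: 0.0
```

Emit:
move_arm --moves '[[1,[-0.037,0.0035,0],[0,0,0]],[1,[-0.037,0.0035,0],[0,0,0]],[1,[0,0,0],[0,0,0]],[1,[0,0,0],[0,0,0]],[1,[0,0,0],[0,0,0]],[1,[0,0,0],[0,0,0]],[1,[0,0,0],[0,0,0]],[1,[0,0,0],[0,0,0]],[1,[0,0,0],[0,0,0]],[1,[0,0,0],[0,0,0]]]'

```text
time: 8.78
eef_pos: [0.4717, -0.2399, 0.3325]
tcp_rot: [0.762, 0.648, 0.0, 0.0]
contact_force: [0.4, 0.3, 1.5]
opening: 1.002
finger_force: 0.0
```

```bash
python3 - <<'E'
from h import *
import pickle
s,im=snap('wrist'); np.save('w2.npy',im); pickle.dump(s,open('w2.pkl','wb')); print(s['eef_pos'],s['tcp_rot'])
p=proj('wrist',[.4712,-.2378,.17],s).astype(int); print(p)
x0,y0=p[0]-50,p[1]-60; print(x0,y0)
save('g.png',np.hstack([cv2.resize(im,(400,300))[:, :],big(im,x0,y0,x0+100,y0+75,4)]))
E
```

```text
[ 0.47169367 -0.23992874  0.33251783] [7.61645904e-01 6.47993420e-01 7.29690526e-05 1.98361031e-04]
[276 190]
226 130
```

View pics/g.png

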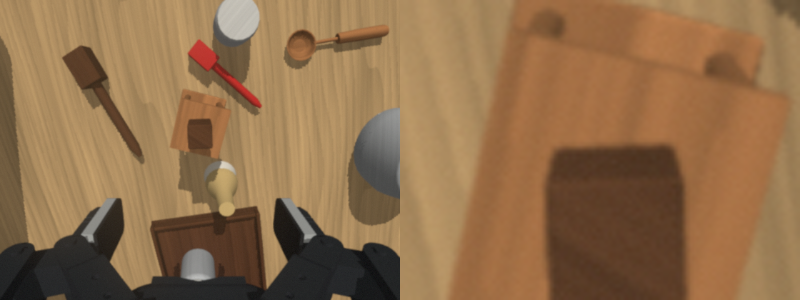

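The wrist picture shows the head at about (280,186), nearly square to the tool. The top face's far edge runs from (262.8,175) to (296.8,175).

```bash
python3 - <<'E'
from h import *
import pickle
np.set_printoptions(precision=4,suppress=True)
s=pickle.load(open('w2.pkl','rb')); im=np.load('w2.npy'); g=cv2.GaussianBlur(im,(3,3),0)[:,:,0].astype(int)
print(g[160:222:3,254:308:3])
m=np.zeros(g.shape,np.uint8); m[155:225,250:312]=g[155:225,250:312]<105
n,l,st,c=cv2.connectedComponentsWithStats(m); i=1+np.argmax(st[1:,4]); print(st[i],c[i])
cs=max(cv2.findContours((l==i).astype(np.uint8),0,2)[0],key=cv2.contourArea)
q=cv2.approxPolyDP(cs,3,True)[:,0]; print(q.tolist()); print(np.array([onz('wrist',p,.17,s)[:2] for p in q]))
E
```

```text
[[162 165 159 163 166 165 168 164 167 159 154 166 171 167 162 160 155 151]
 [165 163 159 164 166 165 168 164 165 157 156 168 171 166 161 158 153 158]
 [162 162 160 160 142 139 138 130 127 120 115 120 116 126 159 157 153 163]
 [162 162 160 137  86  84  83  84  82  81  79  78  78  84 147 156 155 162]
 [163 160 162 119  84  83  85  83  82  81  80  79  80  81 131 155 158 163]
 [163 159 162 106  94  93  92  94  93  92  92  90  89  88 110 153 161 165]
 [163 160 162 101  97  95  93  92  93  93  92  89  88  87 101 154 163 166]
 [161 161 164 100  94  96  95  93  92  92  92  93  91  87 101 156 163 167]
 [161 163 165 103  96  93  94  95  95  92  92  92  92  91 104 158 163 169]
 [160 165 164 101  95  96  94  93  95  95  93  91  92  92 105 161 165 170]
 [161 166 164 101  88  93  96  95  94  93  95  93  92  91 102 160 167 171]
 [162 167 162 104  86  86  89  94  94  93  92  93  94  92 102 159 168 170]
 [163 167 163 113  89  86  84  86  91  94  93  92  92  94 104 160 170 171]
 [164 167 164 118  88  89  88  85  84  87  93  95  93  92 104 162 171 169]
 [166 166 167 126  89  87  88  88  86  84  85  90  94  93  99 163 170 168]
 [167 166 169 128  91  90  87  85  87  85  84  83  85  90 107 165 170 168]
 [166 164 170 153  97  90  89  93  94  92  92  92  93 112 153 170 169 166]
 [130 143 162 157 116 105 104 108 109 107 104 103 107 113 162 170 168 164]
 [119 128 127 120 117 113 110 111 109 106 105 103 108 110 163 171 167 163]
 [120 119 115 115 119 118 116 117 120 115 110 109 109 111 164 169 167 155]
 [121 116 109 113 119 118 116 116 122 119 117 117 117 117 139 153 161 142]]
[ 263  167   34   50 1425] [279.6989 188.7509]
[[265, 168], [264, 205], [270, 212], [282, 209], [286, 216], [296, 204], [294, 169]]
[[ 0.4649 -0.2171]
 [ 0.4584 -0.249 ]
 [ 0.4625 -0.2561]
 [ 0.4733 -0.2551]
 [ 0.4758 -0.262 ]
 [ 0.4861 -0.2526]
 [ 0.4889 -0.2219]]
```

```bash
python3 - <<'E'
from h import *
import pickle
np.set_printoptions(precision=4,suppress=True)
s=pickle.load(open('w2.pkl','rb'))
c=onz('wrist',(279.8,191.2),.17,s); print(c)
C=[onz('wrist',p,.17,s)[:2] for p in [(262.9,174.5),(296.5,174.5),(296.5,208),(263.4,208)]]
print([np.linalg.norm(C[i]-C[(i+1)%4]) for i in range(4)])
print(tri(ray('wrist',(279.8,191.2),s),ray('scene',(145+155/4,80+266/4))), tri(ray('wrist',(279.8,191.2),s),ray('scene',(145+155/4,80+266/4)),ray('top',(395.5,244))))
X=R.from_quat(s['tcp_rot']).as_matrix(); d=np.array([*c[:2],0])-[*s['eef_pos'][:2],0]; print('tool shift',X.T@d)
E
```

```text
[ 0.474 -0.239  0.17 ]
[np.float64(0.028548729528826318), np.float64(0.029631631523190965), np.float64(0.028891929194070087), np.float64(0.029628014043937886)]
(array([ 0.4732, -0.238 ,  0.1646]), [np.float64(0.002316725059753971), np.float64(0.0023167250597539244)]) (array([ 0.4723, -0.2385,  0.1633]), [np.float64(0.0025237783544753986), np.float64(0.0022496973552722167), np.float64(0.0008034411646900947)])
tool shift [0.0013 0.0021 0.    ]
```

Emit:
move_arm --moves '[[1,[0.001,0.002,0.035],[0,0,0]],[1,[0,0,0.035],[0,0,0]],[1,[0,0,0.035],[0,0,0]],[1,[0,0,0.035],[0,0,0]],[1,[0,0,0.034],[0,0,0]],[1,[0,0,0.012],[0,0,0]],[1,[0,0,0.012],[0,0,0]],[1,[0,0,0],[0,0,0]],[1,[0,0,0],[0,0,0]],[0.5,[0,0,0],[0,0,0]]]' --grip_force 30

```text
time: 9.67
eef_pos: [0.475, -0.241, 0.1368]
tcp_rot: [0.762, 0.648, 0.0, 0.002]
contact_force: [0.1, -0.3, 0.2]
opening: 0.884
finger_force: 0.0
```

Emit:
move_arm --moves '[[0,[0,0,0],[0,0,0]],[0,[0,0,0],[0,0,0]],[0,[0,0,0],[0,0,0]],[0,[0,0,0],[0,0,0]],[0,[0,0,0],[0,0,0]],[0,[0,0,0],[0,0,0]],[0,[0,0,0],[0,0,0]],[0,[0,0,0],[0,0,0]],[0,[0,0,0],[0,0,0]],[0,[0,0,0],[0,0,0]]]'

```text
time: 10.5
eef_pos: [0.4741, -0.2403, 0.1353]
tcp_rot: [0.762, 0.648, 0.0, 0.001]
contact_force: [-0.5, 0.8, 6.8]
opening: 0.346
finger_force: 30.6
```

Emit:
move_arm --moves '[[0,[0,0,-0.01],[0,0,0]],[0,[0,0,-0.015],[0,0,0]],[0,[0,0,-0.02],[0,0,0]],[0,[0,0,-0.025],[0,0,0]],[0,[0,0,-0.03],[0,0,0]],[0,[0,0,-0.03],[0,0,0]],[0,[0,0,-0.03],[0,0,0]],[0,[0,0,-0.025],[0,0,0]],[0,[0,0,-0.02],[0,0,0]],[0,[0,0,0],[0,0,0]]]' --grip_force 50

```text
time: 11.33
eef_pos: [0.4748, -0.2408, 0.3447]
tcp_rot: [0.762, 0.648, 0.001, 0.004]
contact_force: [-0.4, 0.0, -0.4]
opening: 0.345
finger_force: 49.8
```

```bash
python3 - <<'E'
from h import *
import pickle
s=get_state(); print(s['eef_pos'],s['tcp_rot'],s['contact_force'],s['opening'])
a,A=snap('scene'); b,B=snap('top'); np.save('sc3.npy',A); np.save('tp3.npy',B)
e=s['eef_pos']; h=np.array([e[0],e[1],e[2]+.013]); 
for n,I in(('scene',A),('top',B)): print(n,proj(n,h),proj(n,h-[0,0,.1325]))
p=proj('scene',h-[0,0,.06]).astype(int); q=proj('top',h-[0,0,.06]).astype(int); print(p,q)
save('h.png',np.hstack([big(A,p[0]-50,p[1]-75,p[0]+50,p[1]+75,4),big(B,q[0]-50,q[1]-75,q[0]+50,q[1]+75,4)]))
E
```

```text
[ 0.47484811 -0.24082131  0.3446787 ] [0.7619814  0.64758449 0.00088391 0.0042307 ] [-0.42959446  0.00616769 -0.4182369 ] 0.345343023670791
scene [168.04893364  87.17727889] [177.59834113 129.78283576]
top [426.71214705 241.91371138] [404.67178122 242.22723224]
[172 107] [415 242]
```

View pics/h.png

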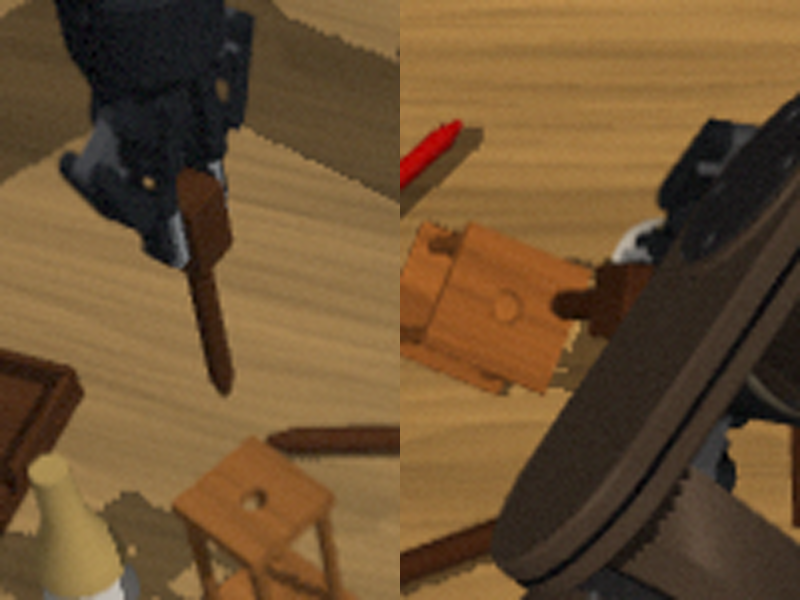

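The pin hangs upright in the grip, with its tip at scene (178.5,130), top (403.7,242.8), as predicted. The rest is empty. I'll carry it to the eyes.

Emit:
move_arm --moves '[[0,[0.02,-0.003,0],[0,0,0]],[0,[0.036,-0.003,0],[0,0,0]],[0,[0.036,-0.003,0],[0,0,0]],[0,[0.036,-0.003,0],[0,0,0]],[0,[0.036,-0.003,0],[0,0,0]],[0,[0.036,-0.003,0],[0,0,0]],[0,[0.036,-0.003,0],[0,0,0]],[0,[0.036,-0.003,0],[0,0,0]],[0,[0.036,-0.003,0],[0,0,0]],[0,[0.036,-0.003,0],[0,0,0]]]'

```text
time: 12.27
eef_pos: [0.4981, 0.1062, 0.3359]
tcp_rot: [0.762, 0.648, -0.002, -0.002]
contact_force: [1.1, 0.3, -0.7]
opening: 0.345
finger_force: 49.8
```

Emit:
move_arm --moves '[[0,[0.036,-0.003,0],[0,0,0]],[0,[0.03,-0.002,0],[0,0,0]],[0,[0.02,-0.001,0],[0,0,0]],[0,[0.008,0,0],[0,0,0]],[0,[0,0,0],[0,0,0]],[0,[0,0,0],[0,0,0]],[0,[0,0,0],[0,0,0]],[0,[0,0,0],[0,0,0]],[0,[0,0,0],[0,0,0]],[0,[0,0,0],[0,0,0]]]'

```text
time: 13.1
eef_pos: [0.5089, 0.1972, 0.3395]
tcp_rot: [0.762, 0.647, 0.0, 0.0]
contact_force: [0.9, -0.6, -1.0]
opening: 0.346
finger_force: 49.8
```

```bash
python3 - <<'E'
from h import *
np.set_printoptions(precision=4,suppress=True)
print('tip at lift',tri(ray('scene',(178.4,129.7)),ray('top',(404,242.5))))
s,W=snap('wrist'); A=snap('scene')[1]; B=snap('top')[1]; np.save('sc4.npy',A); np.save('tp4.npy',B); np.save('w4.npy',W)
X=R.from_quat(s['tcp_rot']).as_matrix(); print(s['eef_pos'],X)
print('to eye in tool',X.T@(np.array([.5103,.2022,s['eef_pos'][2]])-s['eef_pos']))
tip=s['eef_pos']-[0,0,.1203]; print(proj('scene',tip),proj('top',tip),proj('wrist',tip,s),proj('scene',[.5103,.2022,.172]))
for f in ('top0','top1','top2','tp3'):
    i=np.load(f+'.npy').astype(int); v,u=np.nonzero((i[:,:,0]>130)&(i[:,:,1]<50)&(i[:,:,2]<50)); print(f,u.mean() if len(u) else 0,v.mean() if len(u) else 0,len(u))
p=proj('scene',tip).astype(int); print(p)
save('i.png',np.hstack([big(A,p[0]-50,p[1]-70,p[0]+50,p[1]+50,4),big(W,230,150,330,270,4)]))
E
```

```text
tip at lift (array([ 0.4743, -0.2393,  0.2255]), [np.float64(0.00018972663821869882), np.float64(0.00018972663821879748)])
[0.5089 0.1972 0.3395] [[ 0.1628  0.9867  0.0004]
 [ 0.9867 -0.1628 -0.    ]
 [ 0.      0.0004 -1.    ]]
to eye in tool [0.0051 0.0006 0.    ]
[364.7884 192.0098] [173.6502 225.4392] [277.2669 206.0108] [363.2277 205.0093]
top0 393.5459183673469 186.69897959183675 196
top1 375.78125 200.96875 32
top2 357.85915492957747 215.4131455399061 213
tp3 348.5897435897436 224.73589743589744 390
[364 192]
```

View pics/i.png

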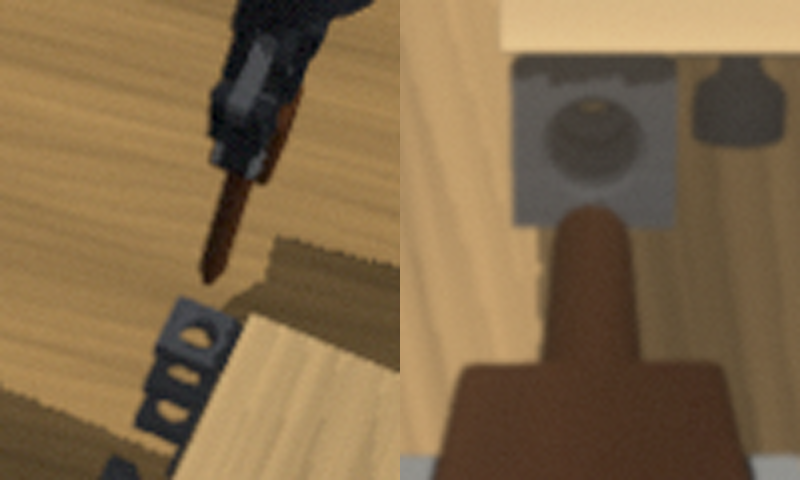

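```bash
python3 - <<'E'
from h import *
np.set_printoptions(precision=4,suppress=True)
s=get_state(); X=R.from_quat(s['tcp_rot']).as_matrix(); W=np.load('w4.npy')
g=cv2.GaussianBlur(W,(3,3),0).mean(2); print(g[160:210:2,278].astype(int))
for nm,uv,z in [('hole',(278.7,185),.172),('lugC',(278.6,207),.172),('tip',(278,205),s['eef_pos'][2]-.1203)]:
    p=onz('wrist',uv,z,s); print(nm,p,X.T@(p-s['eef_pos']))
t=tri(ray('wrist',(278,205),s),ray('scene',(366.1,191.2))); print('tip tri',t)
i=np.load('tp4.npy'); print(proj('top',[.5103,.2022,.172]))
E
```

```text
[186 156  78  65  68  82  87  75  72  63  62  63  60  57  60  62  62  69
  82  93  82  65  59  58  58]
hole [0.5109 0.2031 0.172 ] [0.0056 0.0011 0.1675]
lugC [0.5076 0.1835 0.172 ] [-0.0143  0.001   0.1675]
tip [0.5095 0.1984 0.2192] [0.0008 0.0005 0.1203]
tip tri (array([0.5096, 0.1996, 0.2241]), [np.float64(0.00025368074647973013), np.float64(0.00025368074647972395)])
[177.077 225.7  ]
```

Emit:
move_arm --moves '[[0,[0.004,0.0005,0],[0,0,0]],[0,[0,0,0.015],[0,0,0]],[0,[0,0,0.015],[0,0,0]],[0,[0,0,0.008],[0,0,0]],[0,[0,0,0.005],[0,0,0]],[0,[0,0,0.005],[0,0,0]],[0,[0,0,0.005],[0,0,0]],[0,[0,0,0.004],[0,0,0]],[0,[0,0,0],[0,0,0]],[0,[0,0,0],[0,0,0]]]'

```text
time: 14.08
eef_pos: [0.51, 0.202, 0.2824]
tcp_rot: [0.762, 0.648, 0.0, 0.0]
contact_force: [-0.3, 0.6, -1.1]
opening: 0.341
finger_force: 49.8
```

Emit:
move_arm --moves '[[0,[0,0,0.003],[0,0,0]],[0,[0,0,0.003],[0,0,0]],[0,[0,0,0.003],[0,0,0]],[0,[0,0,0.003],[0,0,0]],[0,[0,0,0.003],[0,0,0]],[0,[0,0,0.003],[0,0,0]],[0,[0,0,0.003],[0,0,0]],[0,[0,0,0.003],[0,0,0]],[0,[0,0,0],[0,0,0]],[0,[0,0,0],[0,0,0]]]'

```text
time: 14.92
eef_pos: [0.5098, 0.202, 0.258]
tcp_rot: [0.762, 0.648, -0.0, -0.0]
contact_force: [-0.6, -0.1, -0.8]
opening: 0.348
finger_force: 49.8
```

Emit:
move_arm --moves '[[0,[0,0,0.003],[0,0,0]],[0,[0,0,0.003],[0,0,0]],[0,[0,0,0.003],[0,0,0]],[0,[0,0,0.003],[0,0,0]],[0,[0,0,0.003],[0,0,0]],[0,[0,0,0.003],[0,0,0]],[0,[0,0,0.003],[0,0,0]],[0,[0,0,0.003],[0,0,0]],[0,[0,0,0.003],[0,0,0]],[0,[0,0,0],[0,0,0]]]'

```text
time: 15.75
eef_pos: [0.5095, 0.2019, 0.2304]
tcp_rot: [0.762, 0.648, -0.001, -0.0]
contact_force: [-0.1, -0.6, -1.0]
opening: 0.345
finger_force: 49.8
```

Emit:
move_arm --moves '[[0,[0,0,0.003],[0,0,0]],[0,[0,0,0.003],[0,0,0]],[0,[0,0,0.003],[0,0,0]],[0,[0,0,0.003],[0,0,0]],[0,[0,0,0.002],[0,0,0]],[0,[0,0,0.002],[0,0,0]],[0,[0,0,0.002],[0,0,0]],[0,[0,0,0.002],[0,0,0]],[0,[0,0,0.002],[0,0,0]],[0,[0,0,0],[0,0,0]]]'

```text
time: 16.58
eef_pos: [0.5096, 0.202, 0.2088]
tcp_rot: [0.762, 0.648, -0.0, -0.0]
contact_force: [-0.3, -0.8, -1.1]
opening: 0.347
finger_force: 49.8
```

Emit:
move_arm --moves '[[0,[0,0,0.002],[0,0,0]],[0,[0,0,0.002],[0,0,0]],[0,[0,0,0.002],[0,0,0]],[0,[0,0,0.003],[0,0,0]],[0,[0,0,0.003],[0,0,0]],[0,[0,0,0.003],[0,0,0]],[0,[0,0,0.003],[0,0,0]],[0,[0,0,0.003],[0,0,0]],[0,[0,0,0.002],[0,0,0]],[0,[0,0,0],[0,0,0]]]'

```text
time: 17.42
eef_pos: [0.5096, 0.2019, 0.1856]
tcp_rot: [0.762, 0.648, -0.0, -0.0]
contact_force: [-0.8, 0.6, -1.2]
opening: 0.343
finger_force: 49.8
```

Emit:
move_arm --moves '[[0,[0,0,0.001],[0,0,0]],[0,[0,0,0.001],[0,0,0]],[0,[0,0,0.0005],[0,0,0]],[0,[0,0,0.0005],[0,0,0]],[0,[0,0,0],[0,0,0]],[0,[0,0,0],[0,0,0]],[0,[0,0,0],[0,0,0]],[0,[0,0,0],[0,0,0]],[0,[0,0,0],[0,0,0]],[0,[0,0,0],[0,0,0]]]'

```text
time: 18.25
eef_pos: [0.5099, 0.202, 0.1834]
tcp_rot: [0.762, 0.648, 0.0, 0.0]
contact_force: [0.7, -0.1, -1.3]
opening: 0.345
finger_force: 49.8
```

Emit:
move_arm --moves '[[0,[0,0,0.0005],[0,0,0]],[0,[0,0,0.0005],[0,0,0]],[0,[0,0,0.0005],[0,0,0]],[0,[0,0,0.0005],[0,0,0]],[0,[0,0,0],[0,0,0]],[0,[0,0,0],[0,0,0]],[0,[0,0,0],[0,0,0]],[0,[0,0,0],[0,0,0]],[0,[0,0,0],[0,0,0]],[0,[0,0,0],[0,0,0]]]'

```text
time: 19.08
eef_pos: [0.51, 0.202, 0.1824]
tcp_rot: [0.762, 0.648, 0.0, 0.0]
contact_force: [-3.0, -0.1, 5.6]
opening: 0.347
finger_force: 50.5
```

Emit:
move_arm --moves '[[0.4,[0,0,0],[0,0,0]],[0.5,[0,0,0],[0,0,0]],[0.7,[0,0,0],[0,0,0]],[0.9,[0,0,0],[0,0,0]],[1,[0,0,0],[0,0,0]],[1,[0,0,0],[0,0,0]],[1,[0,0,0],[0,0,0]],[1,[0,0,-0.005],[0,0,0]],[1,[0,0,-0.01],[0,0,0]],[1,[0,0,-0.015],[0,0,0]]]'

```text
time: 19.92
eef_pos: [0.5091, 0.2018, 0.2109]
tcp_rot: [0.762, 0.648, -0.001, -0.001]
contact_force: [1.1, 0.2, -0.4]
opening: 1.004
finger_force: 0.0
```

Emit:
move_arm --moves '[[1,[0,0,-0.02],[0,0,0]],[1,[0,0,-0.03],[0,0,0]],[1,[0,0,-0.03],[0,0,0]],[1,[-0.03,0,-0.02],[0,0,0]],[1,[-0.03,0,0],[0,0,0]],[1,[-0.03,0,0],[0,0,0]],[1,[-0.03,0,0],[0,0,0]],[1,[-0.03,0,0],[0,0,0]],[1,[0,0,0],[0,0,0]],[1,[0,0,0],[0,0,0]]]'

```text
time: 20.75
eef_pos: [0.4858, 0.0529, 0.3126]
tcp_rot: [0.763, 0.646, 0.001, 0.001]
contact_force: [-0.9, 0.5, -0.0]
opening: 1.001
finger_force: 0.0
```

```bash
python3 - <<'E'
from h import *
A=snap('scene')[1]; B=snap('top')[1]
for z in (.172,.217): print(proj('scene',[.5103,.2022,z]),proj('top',[.5103,.2022,z]))
save('j.png',np.hstack([big(A,300,170,400,310,4),big(B,140,120,240,260,4)]))
E
```

```text
[363.22774623 205.00929959] [177.07702874 225.69999716]
[366.77608336 193.72099373] [171.40396363 224.75147616]
```

View pics/j.png

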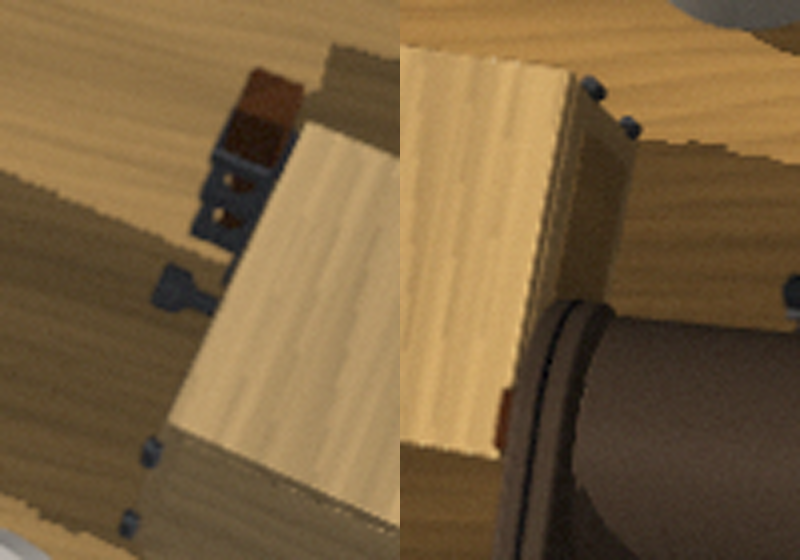

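The head sits flush on the top eye: its top is at scene (367,194), matching the prediction for a seated head. The shank shows in both lower eye holes, at about (359,215) and (357,224). The door is shut and the arm is clear of everything.

```bash
python3 -c "
from plant import *
print(sign_off())"
```

```text
the job is handed in; nothing more can be done
None
```

The door is fully shut, and the pin was lowered through all three eyes until its head sat flush on the top eye, then let go. I handed the job in at about 21 s; the red look-alike had toppled by itself well away from the arm, and the larger dark one also appeared to be lying down in later pictures, though I didn't check when it fell.

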